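# Load the glaze jar mill and shut its guard

## Robot

A 6-joint arm with a two-finger parallel gripper is mounted at the origin on the work surface. World frame = base frame: x ahead of the robot, y to its left, z up, the work surface at z = 0. Lengths are in m, angles in rad, forces in N, time in s.
With the tool pointing down it reaches from about 0.375 to 0.975 m from the base axis. Payload 3.8 kg.
Tool frame: the origin (TCP) lies at the very end of the fingers, on their centre line; the grasp point (between the pads) lies 19 mm behind it; z points along the fingers, y is the line along which they close (so a half turn about z gives the same grasp; the last joint's range is limited). The gripper opens to 85 mm and grips with 20 to 120 N. Pads are 22 mm wide; open, the fingers measure 114 mm over their backs; the gripper's body (76 mm by 85 mm) begins 54 mm behind the grasp point. The pads swing forward as they close: fully open they stand 13 mm farther back than shut.
Start: joints at [-1.179, 0.264, 1.604, -0, 1.274, -0.037], TCP at [0.281, -0.614, 0.201] pointing down, gripper open.
Joint ranges: [-2.63, 2.63], [-0.94, 2.18], [0.31, 2.57], [-1.31, 4.45], [0, 2.66], [-2.55, 2.55]. Speed limits (rad/s): [2.57, 2.57, 3.14, 3.14, 3.14, 3.14].

## Interface

Orientations are given as a rotation vector (axis times angle).
In Python, from workcell import bot, vision gives the robot as it stands. The module is installed in compiled form; this text tells all that it offers.
- The arm moves only by the tool play_rows, never from a script. Its argument "moves" is a list that holds one entry, the list of rows, each a list of 7 numbers: the turn, a rotation vector about the tool's x, y, z as a fraction of full scale, then the shift along the tool's x, y, z as a fraction of full scale, then the finger opening in mm, from 0 to 85.4. In form: [[[ax, ay, az, x, y, z, jaw], ...]]. A call has 1 to 5 rows; each row shifts and turns the commanded pose from where the row before left it, along the tool's axes as they then stand; what a row does not reach is not made up. Full scale, the value 1, is 0.1 m for a shift and 0.5 rad for a turn. A row lasts 1/12 s, in which the tool goes at most 41.7 mm and 7.16 degrees, less where a joint would pass 70% of its speed; a pose out of reach is approached as far as the arm can. A call with a number of a shift or a turn outside -1 to 1 is refused whole. A call with a gripper value outside its range is refused whole. The fingers move at their own pace and stop on an object; "newtons" is the grip in N (left out, the last holds). Time passes only in rows, so rows that do not move let the fingers close. It gives the time, the measured TCP pose, the force, the opening and the grip force at its end, in the units of the state.
- bot.read_state(): the state, without advancing time (a new reading comes with each control period).
- vision.read_camera(name): name is "scene" or "top"; returns a dict with "image" (480x640x3 uint8, red, green, blue), "depth" (480x640 float32, m along the optical axis (not along the pixel's ray), 0 where there is no reading), "K" (3x3 intrinsics, pixels), "R" (3x3) and "t" (3): a world point X has camera coordinates R X + t. Camera axes: x right, y down, z forward; pixel columns grow to the right and rows downward; lengths in m; the calibration is good to about 2 mm. A picture is of the moment at which its call begins.
- bot.finish_job(): hands the job in; it is judged then, once.
The state is a dict: "time": time; "q": joint angles; "joint_vel": joint speeds; "joint_torque": joint torques, N m; "tool_pos": TCP position; "tcp_rot": TCP orientation; "wrist_force": force on the tool from outside, world axes, zero at the start; "torque": the same for the moment, N m; "width": opening from 0.0 (shut) to 1.0 (fully open); "grip_force": force on a finger pad.
Only numpy, scipy, OpenCV 4.12 (cv2) and the standard library are available. Lean on these libraries where they do the work, as an engineer would, in place of code of your own. Each camera call takes 0.05 s, during which the arm holds its last target. There are 200 camera calls.

## Task

Slide the jar mill's clear guard door (the one with the orange grip) open, lift the blue-banded jar from the wooden rack and lay it gently, without dropping it, on the two black rollers, lengthwise between the bearing blocks. Let go of it and slide the guard fully shut. Leave the red-banded jar, the clay bowl and the bottle where they are.

Things in the scene. Friction and masses are not known exactly. Their poses are not given: they have to be found in the camera images.
- mill: Bench jar mill, fixed, 220 (x) x 440 (y) x 142 high. Origin on the table under the centre of the roller well, z up. Teal well: 200 (x) x 205 (y) inside, open on top, floor 16 above the table. Grey drive housing, 128 high, at y -105 to -330. Two aluminium track rails along y at x = -109 and 109, tops 142 above the table.
- bed (a point): Where the jar's centre lies when it rests on both rollers midway: mill centre line, 90 above the table. Axes as the mill's. The two black rollers (18 diameter, 150 long) run along y at x = -18 and 18, axes 57.7 above the table, between two aluminium bearing blocks (90 wide in x, tops 82 above the table, inner faces at y = -75 and 75).
- guard (a joint): Travel of the clear flat guard door over the well, m: 0 = fully shut (covers the well), 0.19 = fully open (parked over the drive housing). It opens along the mill's -y, stays where it is left and takes about 2 N to move. Panel underside 132, top 137 above the table.
- guard_grip (a point): Middle of the top face of the orange grip, an upright bar in the middle of the guard door that rides with it: 70 long (mill's x), 14 thick (mill's y), 38 tall above the panel; the point is 175 above the table. Take it from above, fingers closing along the mill's y.
- rack: Wooden dowel rack, fixed, 330 (x) x 100 (y) x 44 high, origin at the centre of its underside. Two dowels along x (16 diameter, at y = -20 and 20, tops 38 above the table) carry the two jars end to end, centres 79 either side of the middle; which jar is at which end varies. Cross pieces 80 wide, 44 high, at ends and middle.
- jar: The jar to load: white porcelain cylinder with blue bands at both ends, 56 diameter (55 between the bands), 100 long, about 0.5 kg. Origin at its centre, x along its axis. It lies level in the rack, its centre 60 above the table. Either end may face either way.
- spare_jar: The same jar with red bands; leave it in the rack. Origin at its centre.
- bowl: Clay bowl, 100 across, 40 high, on a teal banding wheel (180 across, 66 high); leave it. Origin at the centre of its underside.
- bottle: White plastic bottle, 56 diameter, 140 high, standing on the table; leave it. Origin at the centre of its underside.
Mind the look-alikes: they are no part of the job. What is shaped like the jar but green or purple is not meant.

How it is judged:
By the outcome, as a careful person would: the job done as asked, in the order asked, and still so for the second after the job is handed in, with the robot touching nothing.
It also fails if it takes over 72 s, if anything falls off the work surface, if the arm or the gripper's body presses on something with over 40 N, if the wrist force passes 120 N, or if a joint passes its speed limit or range.

## Working session

There is one attempt and no reset: what is moved stays moved. The work goes in short steps, Python scripts to look and compute and a tool call to move; the robot and the scene stay as the last step left them, time stands still between calls to the robot, and variables do not carry over. Pictures are saved under pics/ and viewed, at most 10 in all, crops included, and the job is handed in when it is done.

Besides the shell and the picture viewer there is one more tool, called after ">>>" as a command line: name --argument value ..., lists and objects as JSON in quotes. play_rows: Moves the arm, as the interface text tells. Its arguments: {"type":"object","properties":{"moves":{"type":"array","items":{"type":"array","items":{"type":"array","items":{"type":"number"}}}},"newtons":{"type":"number"}},"required":["moves"]}

```bash
mkdir -p pics
python3 - <<'E'
from workcell import bot, vision
import cv2, numpy as np
for n in("scene","top"):
    c=vision.read_camera(n); cv2.imwrite(f"pics/{n}0.png",c["image"][...,::-1]); np.savez(f"{n}0.npz",**c)
    print(n,c["K"].tolist(),np.round(c["R"],3).tolist(),c["t"])
print(bot.read_state())
E
```

```text
scene [[452.6536679026569, 0.0, 322.57065607523316], [0.0, 452.6536679026569, 238.15830726207264], [0.0, 0.0, 1.0]] [[-0.464, 0.886, -0.02], [0.616, 0.306, -0.725], [-0.636, -0.349, -0.688]] [ 0.30282039 -0.25505866  1.70783194]
top [[445.1854043859536, 0.0, 323.5538802662589], [0.0, 445.1854043859536, 240.39825349896424], [0.0, 0.0, 1.0]] [[-0.024, -1.0, -0.008], [-0.994, 0.025, -0.107], [0.107, 0.006, -0.994]] [-0.04604581  0.60043131  1.37049725]
{'time': 0.1, 'q': array([-1.17890093e+00,  2.64673123e-01,  1.60529227e+00, -7.40607469e-06,
        1.27369438e+00, -3.69097865e-02]), 'joint_vel': array([-3.85507801e-04, -7.47717022e-04, -3.54946785e-03, -5.23997451e-05,
        1.04343237e-03,  7.21286030e-04]), 'joint_torque': array([ 8.28764660e-04, -5.16708076e+01, -3.68590736e+01, -4.97930819e-05,
        6.33009797e-03, -1.62198063e-05]), 'tool_pos': array([ 0.28035827, -0.61319997,  0.19936014]), 'tcp_rot': array([-3.06767412e+00, -6.67987684e-01,  5.83867739e-04]), 'wrist_force': array([ 0.71943819,  0.54854764, -0.48232572]), 'torque': array([-0.04516855, -0.02646667,  0.03130809]), 'grip_force': 0.0, 'width': 0.9978268344954951}
```

View pics/scene0.png

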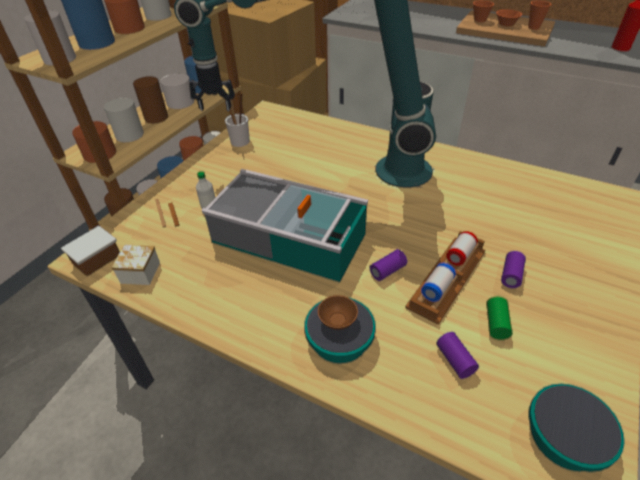

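View pics/top0.png

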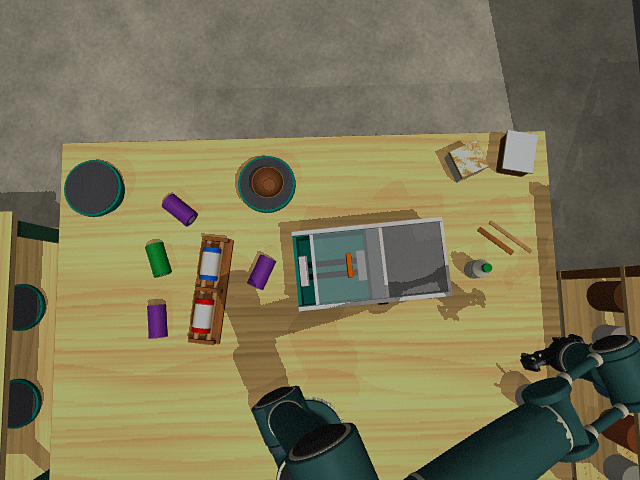

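The scene view shows the mill at (287,222) and the rack at (447,275). The jar look-alikes, by top-view pixel, are:
- purple: (262,272), (179,209), (157,320)
- green: (158,258)
- red-banded jar: (203,315)
- blue-banded jar: (211,263), my choice, with scene pixel (439,283)

The orange grip is at top (349,265), scene (304,206).

```bash
cat > h.py <<'E'
import numpy as np, cv2
def load(n): return dict(np.load(n))
def hsv(c): return cv2.cvtColor(c["image"],cv2.COLOR_RGB2HSV)
def pts(c):
    v,u=np.mgrid[:480,:640]; K=c["K"]; d=c["depth"]
    P=np.stack([(u-K[0,2])/K[0,0]*d,(v-K[1,2])/K[1,1]*d,d],-1)
    return (P-c["t"])@c["R"]
def cast(c,px,z):
    r=c["R"].T@np.linalg.inv(c["K"])@np.array([px[0],px[1],1.]); o=-c["R"].T@c["t"]
    return o+r*(z-o[2])/r[2]
def tri(c1,p1,c2,p2):
    A=np.zeros((3,3));b=np.zeros(3);L=[]
    for c,p in((c1,p1),(c2,p2)):
        r=c["R"].T@np.linalg.inv(c["K"])@np.array([p[0],p[1],1.]);r/=np.linalg.norm(r);o=-c["R"].T@c["t"]
        M=np.eye(3)-np.outer(r,r);A+=M;b+=M@o;L.append((M,o))
    X=np.linalg.solve(A,b); return X,[np.linalg.norm(M@(X-o)) for M,o in L]
E
python3 - <<'E'
from h import *
T,S=load("top0.npz"),load("scene0.npz")
crops=[]
for n,c,(x0,y0,x1,y1) in(("top",T,(180,225,250,355)),("scene",S,(400,225,500,325))):
    h=hsv(c);P=pts(c)
    win=np.zeros((480,640),bool);win[y0:y1,x0:x1]=1
    blue=win&(h[...,0]>100)&(h[...,0]<125)&(h[...,1]>120)
    print(n,"blue",blue.sum())
    k,l,st,ce=cv2.connectedComponentsWithStats(blue.astype(np.uint8))
    for i in range(1,k):
        if st[i,4]>8: print("  band",ce[i].round(1),st[i,4],P[l==i].mean(0).round(4),"zmax",P[l==i][:,2].max().round(4))
    # points of high z in rack
    jm=win&(P[...,2]>.05)&(P[...,2]<.12); 
    k,l,st,ce=cv2.connectedComponentsWithStats(jm.astype(np.uint8))
    for i in range(1,k):
        if st[i,4]>60:
            q=P[l==i]; print("  jar blob",ce[i].round(1),st[i,4],q.mean(0).round(4),"z95",np.percentile(q[:,2],97).round(4))
            cs,_=cv2.findContours((l==i).astype(np.uint8),0,1); r=cv2.minAreaRect(cs[0]);print("   rect",r,cast(c,r[0],.06).round(4))
            r=cv2.minAreaRect(q[q[:,2]>.06][:,:2].astype(np.float32)*1000);print("   xyrect",r)
    og=(h[...,0]>5)&(h[...,0]<20)&(h[...,1]>200)&(P[...,2]>.12)&(P[...,2]<.2)
    og&=(np.abs(np.mgrid[:480,:640][1]-(349 if n=="top" else 304))<40)
    q=P[og];print(" grip",og.sum(),q.mean(0).round(4),q[:,2].max().round(4))
    q=q[q[:,2]>.168];print("  topface",len(q),q.mean(0).round(4),np.array(cv2.minAreaRect(q[:,:2].astype(np.float32)*1000),dtype=object))
    m=(P[...,2]>.1385)&(P[...,2]<.15)&(h[...,1]<60)&(P[...,0]>.3)&(P[...,0]<.75)&(P[...,1]>-.5)&(P[...,1]<.3)
    q=P[m];print(" rails",len(q),np.percentile(q[:,2],[5,50,95]).round(4),cv2.minAreaRect(q[:,:2].astype(np.float32)*1000))
    crops.append(cv2.resize(c["image"][y0:y1,x0:x1,::-1],None,fx=4,fy=4,interpolation=cv2.INTER_NEAREST))
H=max(a.shape[0] for a in crops)
cv2.imwrite("pics/crop.png",np.hstack([cv2.copyMakeBorder(a,0,H-a.shape[0],0,0,cv2.BORDER_CONSTANT) for a in crops]))
E
```

```text
top blue 180
  band [211.5 249.6] 90 [0.573  0.2765 0.0958] zmax 1.4262
  band [207.8 277.5] 90 [0.4897 0.2869 0.0962] zmax 1.4262
  jar blob [209.7 263.5] 606 [0.532  0.2853 0.0811] z95 0.0907
   rect ((209.79754638671875, 263.5927734375), (18.480209350585938, 33.2028923034668), 7.853313446044922) [0.5331 0.2907 0.06  ]
   xyrect ((532.5709838867188, 289.8135986328125), (55.7602653503418, 99.60870361328125), 82.42474365234375)
  jar blob [202.4 315.8] 646 [0.3762 0.307  0.0807] z95 0.0904
   rect ((202.39999389648438, 315.6999816894531), (18.80904197692871, 34.93107604980469), 8.130102157592773) [0.3752 0.3127 0.06  ]
   xyrect ((376.7119140625, 310.8451843261719), (55.493568420410156, 100.4872055053711), 81.06189727783203)
 grip 118 [ 0.513  -0.1314  0.1741] 0.1793
  topface 116 [ 0.5131 -0.1314  0.1742] [(512.8600463867188, -131.87069702148438)
 (67.89295196533203, 13.427702903747559) 4.992778301239014]
 rails 1958 [0.1388 0.1411 0.1454] ((518.3024291992188, -196.13665771484375), (230.1349639892578, 437.7091369628906), 4.380133152008057)
scene blue 258
  band [448.2 266.9] 55 [0.4
[... 493 characters left out ...]
80.88458251953125), (21.355958938598633, 37.99696350097656), 33.6900634765625) [0.5276 0.2916 0.06  ]
   xyrect ((533.8773193359375, 292.3155517578125), (53.80255126953125, 105.7499008178711), 81.71479797363281)
  jar blob [496.4 309.2] 163 [0.5486 0.4516 0.0538] z95 0.0579
   rect ((495.0, 310.0), (8.0, 28.0), -0.0) [0.5586 0.4488 0.06  ]
   xyrect ((0.0, 0.0), (0.0, 0.0), 0.0)
 grip 134 [ 0.521  -0.1261  0.1668] 0.1788
  topface 77 [ 0.5185 -0.1274  0.1737] [(517.2670288085938, -127.77059173583984)
 (64.63426971435547, 12.282148361206055) 4.014034748077393]
 rails 1654 [0.1387 0.141  0.1444] ((517.82080078125, -193.3050537109375), (238.16131591796875, 439.17718505859375), 4.33488655090332)
```

View pics/crop.png

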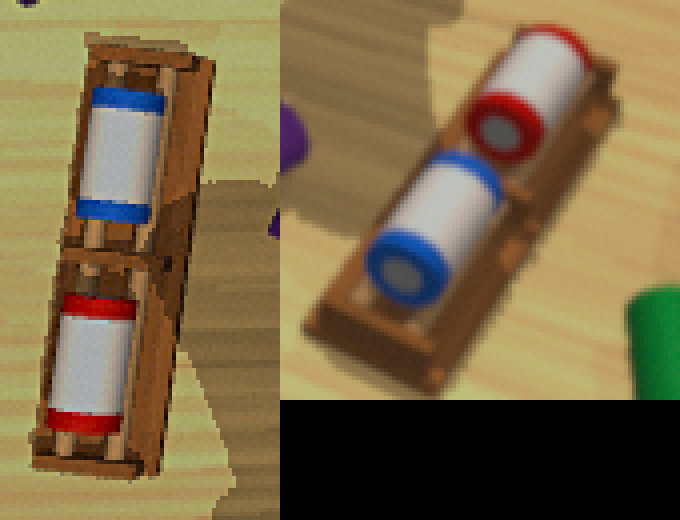

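The crop shows the blue-banded jar in the upper half of the rack in the top view, with the red-banded one below it, so the choice holds. Measured values:
- **Jar:** centre about (0.533, 0.2905), top z about 0.089, axis yaw about −8°. The two jars are 159 mm apart, against 158 expected.
- **Mill:** yaw 4.36°, origin about (0.510, −0.085).
- **Grip:** about (0.515, −0.1295), z 0.174. The guard is already about 45 mm open.

Next I'll lift, turn and move above the grip.

>>> play_rows --moves '[[[0,0,0.2355,0,0,-0.2,85],[0,0,0.2355,0,0,-0.2,85],[0,0,0.2355,0,0,-0.2,85],[0,0,0,0.18,-0.31,0,85],[0,0,0,0.18,-0.31,0,85]]]'

```text
time: 0.52
tool_pos: [0.3117, -0.5506, 0.2619]
tcp_rot: [3.137, 0.113, 0.002]
wrist_force: [0.9, 0.1, -1.4]
width: 0.994
grip_force: 0.0
```

>>> play_rows --moves '[[[0,0,0,0.18,-0.31,0,85],[0,0,0,0.18,-0.31,0,85],[0,0,0,0.18,-0.31,0,85],[0,0,0,0.18,-0.31,0,85],[0,0,0,0.18,-0.31,0,85]]]'

```text
time: 0.93
tool_pos: [0.39, -0.3861, 0.26]
tcp_rot: [-3.139, -0.118, 0.001]
wrist_force: [0.7, -0.3, 0.2]
width: 0.994
grip_force: 0.0
```

>>> play_rows --moves '[[[0,0,0,0.18,-0.31,0,60],[0,0,0,0.18,-0.31,0,60],[0,0,0,0.18,-0.31,0,60],[0,0,0,0.18,-0.31,0,60],[0,0,0,0.18,-0.31,0,60]]]'

```text
time: 1.35
tool_pos: [0.4681, -0.2248, 0.2602]
tcp_rot: [-3.139, -0.118, 0.001]
wrist_force: [1.2, -0.4, -0.1]
width: 0.702
grip_force: 0.0
```

>>> play_rows --moves '[[[0,0,0,0.18,-0.31,0,60],[0,0,0,0.18,-0.31,0,60],[0,0,0,0.18,-0.31,0,60],[0,0,0,0,0,0,60],[0,0,0,0,0,0,60]]]'

```text
time: 1.77
tool_pos: [0.515, -0.128, 0.26]
tcp_rot: [-3.139, -0.125, 0.002]
wrist_force: [0.5, -0.8, 0.2]
width: 0.702
grip_force: 0.0
```

>>> play_rows --moves '[[[0,0,0,0,0,0.22,60],[0,0,0,0,0,0.22,60],[0,0,0,0,0,0.22,60],[0,0,0,0,0,0.22,60],[0,0,0,0,0.01,0.22,60]]]' --newtons 40

```text
time: 2.18
tool_pos: [0.514, -0.1321, 0.1494]
tcp_rot: [3.139, 0.116, -0.001]
wrist_force: [-0.8, 0.6, -0.1]
width: 0.7
grip_force: 0.0
```

>>> play_rows --moves '[[[0,0,0,0,0,0,10],[0,0,0,0,0,0,5],[0,0,0,0,0,0,5],[0,0,0,0,0,0,5],[0,0,0,0,0,0,5]]]'

```text
time: 2.6
tool_pos: [0.5161, -0.1315, 0.1526]
tcp_rot: [3.138, 0.118, 0.005]
wrist_force: [-0.9, -0.1, -0.1]
width: 0.058
grip_force: 0.0
```

Run:
```python
from workcell import bot, vision
import cv2, numpy as np
from h import *
o=[]
for n,(x0,y0,x1,y1) in(("scene",(240,130,380,280)),("top",(280,190,420,340))):
    c=vision.read_camera(n); np.savez(f"{n}1.npz",**c); o.append(cv2.resize(c["image"][y0:y1,x0:x1,::-1],None,fx=2.8,fy=2.8))
    s=bot.read_state(); p=c["K"]@(c["R"]@s["tool_pos"]+c["t"]);print(n,(p/p[2])[:2],((p/p[2])[:2]-[x0,y0])*2.8)
cv2.imwrite("pics/g1.png",np.hstack(o)); print(s)
```

```text
scene [303.35891758 208.08335759] [177.40496923 218.63340126]
top [348.53825344 264.28185106] [191.90710964 207.98918297]
{'time': 2.7, 'q': array([-2.95837190e-01,  2.86633876e-02,  1.96401766e+00, -7.15066584e-05,
        1.14641400e+00,  1.19944265e+00]), 'joint_vel': array([ 7.37960429e-04,  3.75552293e-03,  8.97725692e-03, -7.93094031e-04,
       -3.10908974e-04,  8.37800962e-05]), 'joint_torque': array([-7.62844691e-02, -3.66558552e+01, -3.50881112e+01, -5.10908561e-03,
       -1.10691684e-02, -7.24767015e-04]), 'tool_pos': array([ 0.51575898, -0.13118847,  0.15206568]), 'tcp_rot': array([3.13847077, 0.11860564, 0.00367239]), 'wrist_force': array([ 0.28954273, -0.25232855, -0.61464143]), 'torque': array([0.01894856, 0.01088504, 0.03079271]), 'grip_force': 0.0, 'width': 0.0616304520082287}
```

View pics/g1.png

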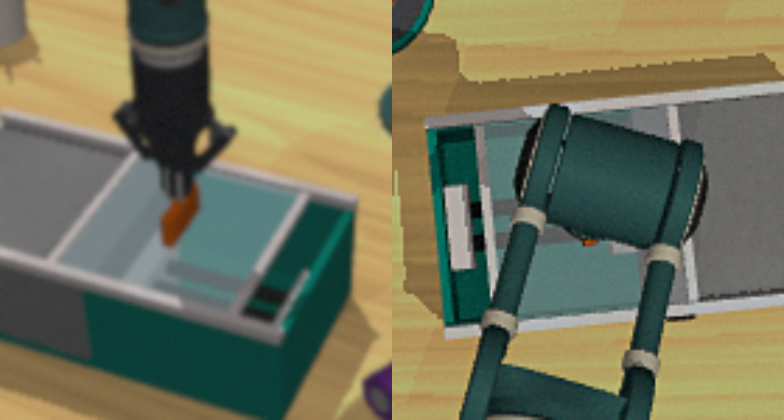

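The scene crop shows the closed finger tips around (172,190), at or behind the grip's top edge. They closed to 5 mm without force, so the grasp missed. I'll measure where the tips and the grip really are.

Run:
```python
from h import *
S0,S1=load("scene0.npz"),load("scene1.npz")
for c in(S0,S1):
    h=hsv(c);P=pts(c)
    og=(h[...,0]>3)&(h[...,0]<20)&(h[...,1]>190);og[:, :280]=0;og[:,330:]=0;og[:185]=0;og[235:]=0
    ys,xs=np.nonzero(og);print(og.sum(),xs.min(),xs.max(),ys.min(),ys.max(),P[og].mean(0).round(4),np.percentile(P[og],[3,97],axis=0).round(3).tolist())
print(h[196:212:2,294:312:2,0]);
for y in range(186,216,2): print(y,[(" ".join(f"{v:.3f}" for v in P[y,x])) for x in range(298,310,3)], S1["image"][y,302])
```

```text
137 298 309 196 216 [ 0.521  -0.1262  0.1668] [[0.489, -0.134, 0.149], [0.549, -0.121, 0.178]]
109 298 309 197 216 [ 0.5252 -0.1246  0.1655] [[0.491, -0.13, 0.151], [0.549, -0.121, 0.178]]
[[ 98  94 102  90  15   0 126   9   9]
 [ 97  94  96 120  30  30   0  11  10]
 [ 95  97  96  95   8  10  10  13  11]
 [ 95  95  94  30  11  11  12  12  10]
 [ 95  96  93   9  12  13  12  12  11]
 [ 96  95   8  12  12  12  13  12  68]
 [ 97 100  11  11  12  11  12  11  89]
 [ 96  98  12  12  13  12  11  88  89]]
186 ['0.527 -0.138 0.238', '0.514 -0.136 0.230', '0.529 -0.117 0.246', '0.513 -0.117 0.235'] [25 24 27]
188 ['0.527 -0.138 0.231', '0.515 -0.136 0.223', '0.525 -0.119 0.236', '0.520 -0.113 0.234'] [27 30 30]
190 ['0.524 -0.140 0.221', '0.521 -0.132 0.221', '0.527 -0.119 0.230', '0.521 -0.113 0.228'] [25 24 27]
192 ['0.521 -0.143 0.211', '0.521 -0.133 0.214', '0.525 -0.120 0.221', '0.521 -0.113 0.221'] [47 49 47]
194 ['0.521 -0.143 0.204', '0.520 -0.134 0.206', '0.526 -0.120 0.215', '0.522 -0.113 0.215'] [48 47 48]
196 ['0.521 -0.144 0.196', '0.524 -0.132 0.202', '0.525 -0.121 0.207', '0.523 
[... 282 characters left out ...]
 '0.515 -0.129 0.175', '0.504 -0.125 0.168'] [119  65  32]
204 ['0.493 -0.163 0.140', '0.525 -0.133 0.174', '0.524 -0.123 0.177', '0.503 -0.126 0.160'] [129  59  10]
206 ['0.497 -0.161 0.135', '0.536 -0.126 0.177', '0.526 -0.122 0.171', '0.506 -0.124 0.156'] [124  57  10]
208 ['0.545 -0.131 0.174', '0.542 -0.123 0.175', '0.528 -0.122 0.165', '0.507 -0.124 0.148'] [109  50  10]
210 ['0.548 -0.130 0.170', '0.545 -0.121 0.171', '0.526 -0.123 0.156', '0.506 -0.125 0.140'] [104  50  10]
212 ['0.549 -0.130 0.163', '0.544 -0.123 0.161', '0.529 -0.122 0.151', '0.514 -0.121 0.140'] [105  49  10]
214 ['0.549 -0.130 0.155', '0.545 -0.122 0.155', '0.527 -0.124 0.141', '0.522 -0.117 0.139'] [104  50  12]
```

>>> play_rows --moves '[[[0,0,0,0,0,-0.3,5],[0,0,0,0,0,-0.3,5],[0,0,0,0,0,0,5],[0,0,0,0,0,0,5]]]'

```text
time: 3.03
tool_pos: [0.5171, -0.1314, 0.214]
tcp_rot: [3.137, 0.119, 0.01]
wrist_force: [-0.2, -0.3, -0.5]
width: 0.06
grip_force: 0.0
```

Run:
```python
from workcell import bot, vision
from h import *
c=vision.read_camera("scene"); np.savez("scene2.npz",**c);s=bot.read_state();t=s["tool_pos"];print(t,s["width"])
P=pts(c);h=hsv(c)
p=c["K"]@(c["R"]@t+c["t"]);print("TCP px",(p/p[2])[:2])
m=(np.abs(P[...,0]-t[0])<.04)&(np.abs(P[...,1]-t[1])<.05)&(P[...,2]>.182)&(P[...,2]<.4)
print("lowest tool z",np.sort(P[m][:,2])[:25].round(3))
ys,xs=np.nonzero(m&(P[...,2]<.28));i=np.argsort(-ys)[:12]
print([(xs[k],ys[k],P[ys[k],xs[k]].round(3).tolist()) for k in i])
cv2.imwrite("pics/g2.png",cv2.resize(c["image"][130:260,250:370,::-1],None,fx=4.5,fy=4.5))
# at start, open
c=load("scene0.npz");P=pts(c);t=np.array([.2806,-.6135,.2]);m=(np.hypot(P[...,0]-t[0],P[...,1]-t[1])<.09)&(P[...,2]>.1)
print("start lowest",np.sort(P[m][:,2])[:25].round(3))
```

```text
[ 0.51571957 -0.13099139  0.2120498 ] 0.053637125575650736
TCP px [302.46546545 191.78243151]
lowest tool z [0.246 0.247 0.25  0.25  0.25  0.251 0.251 0.251 0.252 0.252 0.252 0.252
 0.253 0.253 0.253 0.253 0.253 0.253 0.254 0.254 0.254 0.255 0.255 0.255
 0.255]
[(np.int64(302), np.int64(184), [0.528, -0.124, 0.25]), (np.int64(303), np.int64(184), [0.529, -0.12, 0.252]), (np.int64(304), np.int64(184), [0.521, -0.121, 0.246]), (np.int64(301), np.int64(183), [0.527, -0.127, 0.252]), (np.int64(302), np.int64(183), [0.527, -0.124, 0.253]), (np.int64(304), np.int64(183), [0.523, -0.12, 0.251]), (np.int64(303), np.int64(183), [0.526, -0.121, 0.253]), (np.int64(305), np.int64(183), [0.522, -0.117, 0.252]), (np.int64(298), np.int64(183), [0.532, -0.133, 0.253]), (np.int64(299), np.int64(183), [0.527, -0.133, 0.25]), (np.int64(300), np.int64(183), [0.523, -0.133, 0.247]), (np.int64(302), np.int64(182), [0.526, -0.124, 0.255])]
start lowest [0.246 0.247 0.248 0.248 0.248 0.249 0.249 0.25  0.252 0.252 0.252 0.252
 0.252 0.252 0.252 0.253 0.253 0.254 0.254 0.254 0.255 0.255 0.255 0.256
 0.257]
```

View pics/g2.png

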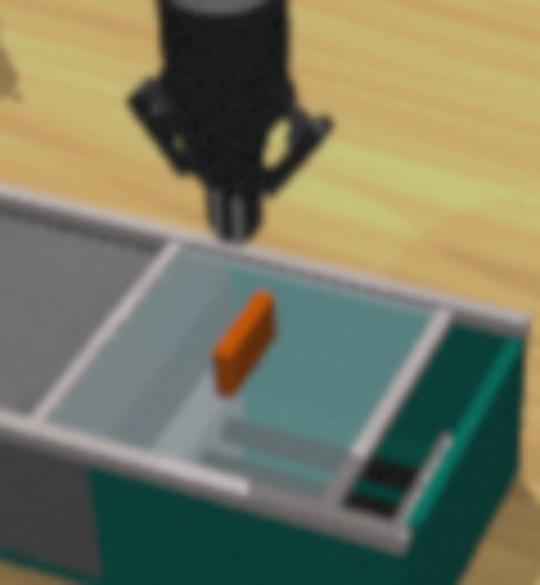

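The crop shows the closed tips ending at (232,240), well above the grip top at (262,295). Depth puts the tips at z 0.247 while the reported TCP is 0.212. At the start the open tips were at 0.247 against a reported 0.20, which is the same offset plus the 13 mm swing. The real finger ends therefore sit about 35 mm higher than the reported TCP, so I'll allow for that in every z. Next I'll open, go down and grip.

>>> play_rows --moves '[[[0,0,0,0,0,0.0,60],[0,0,0,0,0,0.0,60],[0,0,0,0,0,0,60],[0,0,0,0,0,0.19,60],[0,0,0,0,0,0.19,60]]]'

```text
time: 3.5
tool_pos: [0.5157, -0.1311, 0.1728]
tcp_rot: [3.139, 0.119, 0.003]
wrist_force: [-0.2, -0.2, -0.3]
width: 0.704
grip_force: 0.0
```

>>> play_rows --moves '[[[0,0,0,0,0,0.19,60],[0,0,0,0,0,0.19,60],[0,0,0,0,0,0.19,60],[0,0,0,0,0,0,5],[0,0,0,0,0,0,5]]]'

```text
time: 3.92
tool_pos: [0.5132, -0.1303, 0.1138]
tcp_rot: [-3.138, -0.119, 0.007]
wrist_force: [0.1, -0.3, 1.3]
width: 0.429
grip_force: 0.0
```

>>> play_rows --moves '[[[0,0,0,0,0,0,5],[0,0,0,0,0,0,5],[0,0,0,0,0,0,5],[0,0,0,0,0,0,5]]]'

```text
time: 4.25
tool_pos: [0.5159, -0.1313, 0.1171]
tcp_rot: [3.138, 0.119, 0.004]
wrist_force: [0.1, -0.2, 2.0]
width: 0.153
grip_force: 41.1
```

>>> play_rows --moves '[[[0,0,0,0,0.14,0,5],[0,0,0,0,0.14,0,5],[0,0,0,0,0.14,0,5],[0,0,0,0,0.14,0,5],[0,0,0,0,0.14,0,5]]]'

```text
time: 4.67
tool_pos: [0.5213, -0.2021, 0.117]
tcp_rot: [3.139, 0.118, 0.004]
wrist_force: [0.5, 3.3, 6.2]
width: 0.16
grip_force: 41.7
```

>>> play_rows --moves '[[[0,0,0,0,0.14,0,5],[0,0,0,0,0.14,0,5],[0,0,0,0,0.14,0,5],[0,0,0,0,0.14,0,5],[0,0,0,0,0.14,0,5]]]'

```text
time: 5.08
tool_pos: [0.5266, -0.2722, 0.1171]
tcp_rot: [3.139, 0.118, 0.004]
wrist_force: [1.2, 3.0, 5.3]
width: 0.158
grip_force: 41.7
```

>>> play_rows --moves '[[[0,0,0,0,0.03,0,5],[0,0,0,0,0.03,0,5],[0,0,0,0,0,0,5]]]'

```text
time: 5.33
tool_pos: [0.5267, -0.2748, 0.117]
tcp_rot: [-3.135, -0.116, -0.003]
wrist_force: [0.8, 11.4, 8.1]
width: 0.16
grip_force: 42.7
```

The guard hit its stop at full opening, with 11 N read. Next I'll release, lift, turn 12.4° and travel to above the jar.

>>> play_rows --moves '[[[0,0,0,0,-0.02,0,5],[0,0,0,0,0,0,60],[0,0,0,0,0,0,60],[0,0,0,0,0,0,60],[0,0,0,0,0,0,60]]]'

```text
time: 5.75
tool_pos: [0.5252, -0.2749, 0.115]
tcp_rot: [-3.139, -0.118, 0.001]
wrist_force: [0.4, -0.1, 0.0]
width: 0.697
grip_force: 0.0
```

>>> play_rows --moves '[[[0,0,0,0,0,-0.33,60],[0,0,0,0,0,-0.33,85],[0,0,0.2165,0,0,-0.33,85],[0,0,0.2165,0,0,-0.33,85],[0,0,0,-0.05,-0.37,0,85]]]'

```text
time: 6.17
tool_pos: [0.5298, -0.244, 0.2561]
tcp_rot: [3.124, -0.235, 0.02]
wrist_force: [3.0, 1.3, 0.7]
width: 0.998
grip_force: 0.0
```

>>> play_rows --moves '[[[0,0,0,-0.05,-0.37,0,85],[0,0,0,-0.05,-0.37,0,85],[0,0,0,-0.05,-0.37,0,85],[0,0,0,-0.05,-0.37,0,85],[0,0,0,-0.05,-0.37,0,85]]]'

```text
time: 6.58
tool_pos: [0.5268, -0.0491, 0.2474]
tcp_rot: [3.134, -0.222, -0.0]
wrist_force: [0.5, -0.2, -0.0]
width: 0.994
grip_force: 0.0
```

>>> play_rows --moves '[[[0,0,0,-0.05,-0.37,0,85],[0,0,0,-0.05,-0.37,0,85],[0,0,0,-0.05,-0.37,0,85],[0,0,0,-0.05,-0.37,0,85],[0,0,0,-0.05,-0.37,0,85]]]'

```text
time: 7.0
tool_pos: [0.5281, 0.1377, 0.2474]
tcp_rot: [3.133, -0.222, 0.0]
wrist_force: [1.2, -0.5, 1.0]
width: 0.997
grip_force: 0.0
```

>>> play_rows --moves '[[[0,0,0,-0.05,-0.37,0,85],[0,0,0,-0.05,-0.37,0,85],[0,0,0,-0.05,-0.37,0,85],[0,0,0,0,-0.37,0,85],[0,0,0,0,0,0,85]]]'

```text
time: 7.42
tool_pos: [0.5343, 0.2907, 0.2469]
tcp_rot: [-3.131, 0.214, 0.0]
wrist_force: [0.4, -1.2, 1.1]
width: 0.996
grip_force: 0.0
```

Run:
```python
from workcell import bot, vision
from h import *
for n in("scene","top"):
    c=vision.read_camera(n); np.savez(f"{n}3.npz",**c); cv2.imwrite(f"pics/{n}3.png",c["image"][...,::-1])
    h=hsv(c);P=pts(c)
    m=(P[...,2]>.1385)&(P[...,2]<.15)&(h[...,1]<60)&(P[...,0]>.35)&(P[...,0]<.66)&(P[...,1]>-.45)&(P[...,1]<.06)
    q=P[m];print(n," rails",len(q),cv2.minAreaRect(q[:,:2].astype(np.float32)*1000))
    u=np.array([np.cos(np.radians(4.36)),np.sin(np.radians(4.36))]);v=np.array([-u[1],u[0]])
    L=(P[...,:2]-np.array([.511,-.085]));mx=L@u;my=L@v
    well=(abs(mx)<.095)&(abs(my)<.1)
    a=well&(P[...,2]>.077)&(P[...,2]<.088);print("  blocks",a.sum(),[ (s,np.median(mx[a&(s*my>0)]).round(4),np.percentile(mx[a&(s*my>0)],[2,98]).round(3),np.percentile(my[a&(s*my>0)],[2,98]).round(3),np.median(P[a&(s*my>0)][:,2]).round(4)) for s in(-1,1) if (a&(s*my>0)).any()])
    d=well&(P[...,2]>.050)&(P[...,2]<.075)&(abs(my)<.065)&(abs(mx)<.035)
    for s in(-1,1):
        k=d&(s*mx>0); print("  roller",s,k.sum(),np.median(mx[k]).round(4),np.percentile(P[k][:,2],[50,95]).round(4)) if k.any() else 0
    og=(h[...,0]>5)&(h[...,0]<20)&(h[...,1]>200)&(P[...,2]>.168)&(P[...,2]<.185)&(P[...,1]<-.2);print("  grip",og.sum(),P[og].mean(0),np.median(mx[og]),np.median(my[og]))
s=bot.read_state();print(s["tool_pos"],s["tcp_rot"],s["q"],s["time"])
```

```text
scene  rails 1848 ((517.5833129882812, -193.68292236328125), (237.28273010253906, 439.49078369140625), 4.236966133117676)
  blocks 229 [(-1, np.float64(0.0003), array([-0.045,  0.042]), array([-0.099, -0.073]), np.float64(0.0822)), (1, np.float64(0.0023), array([-0.041,  0.042]), array([0.075, 0.083]), np.float64(0.0825))]
  roller -1 236 -0.014 [0.0641 0.0687]
  roller 1 180 0.02 [0.0655 0.069 ]
  grip 68 [ 0.52785479 -0.27025727  0.17401564] 0.0027472623552885983 -0.1853902966744595
top  rails 2355 ((518.2705688476562, -195.841552734375), (229.98744201660156, 437.404296875), 4.320150375366211)
  blocks 376 [(-1, np.float64(-0.0005), array([-0.045,  0.04 ]), array([-0.088, -0.075]), np.float64(0.0817)), (1, np.float64(-0.0004), array([-0.052,  0.044]), array([0.075, 0.1  ]), np.float64(0.0818))]
  roller -1 249 -0.0197 [0.0647 0.0694]
  roller 1 244 0.0161 [0.0644 0.0707]
  grip 129 [ 0.49773953 -0.30037213  0.17469178] -0.004936381982448885 -0.18986702707714048
[0.53411348 0.2858393  0.24678545] [ 3.13292947e+00 -2.17038718e-01 -1.42099688e-03] [ 4.50613159e-01  1.09712912e-01  1.70033662e+00 -5.68105568e-04
  1.33290179e+00  2.15987593e+00] 7.5167
```

View pics/top3.png

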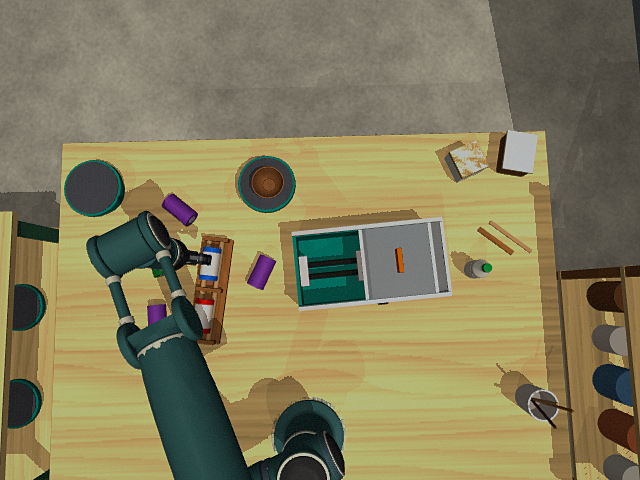

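The top view shows the guard fully open, with its grip at (400,260), the rollers clear in the well around (331,267), and the tool above the blue jar at (210,262). The bearing blocks and rollers confirm the bed at about (0.511, −0.085). Next I'll correct by 5 mm and go down.

>>> play_rows --moves '[[[0,0,0,-0.01,-0.05,0,85],[0,0,0,0,0,0.3,85],[0,0,0,0,0,0.3,85],[0,0,0,0,0,0.3,85],[0,0,0,0,0,0.3,85]]]' --newtons 50

```text
time: 7.93
tool_pos: [0.5345, 0.2885, 0.1269]
tcp_rot: [-3.133, 0.225, -0.002]
wrist_force: [-0.0, -0.6, -0.1]
width: 0.995
grip_force: 0.0
```

>>> play_rows --moves '[[[0,0,0,0,0,0.15,85],[0,0,0,0,0,0,85],[0,0,0,0,0,0,85]]]'

```text
time: 8.18
tool_pos: [0.5335, 0.2884, 0.1118]
tcp_rot: [3.132, -0.224, -0.003]
wrist_force: [1.0, -0.4, 0.3]
width: 0.997
grip_force: 0.0
```

Run:
```python
from workcell import bot, vision
from h import *
o=[]
for n,(x0,y0,x1,y1) in(("scene",(390,200,490,320)),("top",(170,220,270,340))):
    c=vision.read_camera(n); o.append(cv2.resize(c["image"][y0:y1,x0:x1,::-1],None,fx=4,fy=4))
cv2.imwrite("pics/j1.png",np.hstack(o)); s=bot.read_state();print(s["tool_pos"],s["wrist_force"],s["q"])
```

```text
[0.53559812 0.28985064 0.11459619] [-0.26972341 -0.19148806  0.76813788] [ 4.55183803e-01  2.05322959e-01  1.84019711e+00 -7.58738624e-05
  1.09302675e+00  2.16821446e+00]
```

View pics/j1.png

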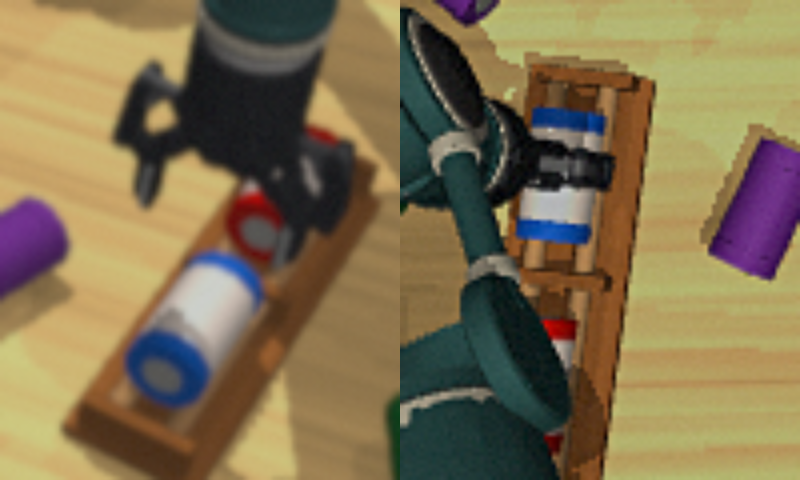

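The crop shows the open fingers on either side of the blue jar, with one at each side and the rack's cross pieces clear. Next I'll go down in full and close.

>>> play_rows --moves '[[[0,0,0,0,0,0.25,85],[0,0,0,0,0,0.25,85],[0,0,0,0,0,0.25,85],[0,0,0,0,0,0.25,85],[0,0,0,0,0,0.05,85]]]'

```text
time: 8.7
tool_pos: [0.5327, 0.289, 0.0055]
tcp_rot: [3.132, -0.222, -0.004]
wrist_force: [-0.5, -1.1, -0.6]
width: 0.991
grip_force: 0.0
```

>>> play_rows --moves '[[[0,0,0,0,0,0,70],[0,0,0,0,0,0,60],[0,0,0,0,0,0,50],[0,0,0,0,0,0,45],[0,0,0,0,0,0,45]]]'

```text
time: 9.12
tool_pos: [0.5362, 0.2901, 0.0107]
tcp_rot: [-3.133, 0.221, -0.006]
wrist_force: [-1.0, -4.7, 6.0]
width: 0.625
grip_force: 52.8
```

Gripped at 53 N with a 53 mm opening. Next I'll lift, turn 102.4° and travel over the well.

>>> play_rows --moves '[[[0,0,0,0,0,-0.1,45],[0,0,0,0,0,-0.2,45],[0,0,0,0,0,-0.3,45],[0,0,0,0,0,-0.3,45],[0,0,0,0,0,-0.3,45]]]'

```text
time: 9.53
tool_pos: [0.5333, 0.2901, 0.1288]
tcp_rot: [-3.134, 0.221, 0.002]
wrist_force: [0.1, 0.2, -5.6]
width: 0.63
grip_force: 54.2
```

>>> play_rows --moves '[[[0,0,-0.238,0,0,-0.1,45],[0,0,-0.238,0,0,-0.1,45],[0,0,-0.238,0,0,-0.1,45],[0,0,-0.238,0,0,-0.1,45],[0,0,-0.238,0,0,-0.1,45]]]'

```text
time: 9.95
tool_pos: [0.5335, 0.2902, 0.1785]
tcp_rot: [-3.058, -0.716, 0.0]
wrist_force: [-0.5, -0.3, -4.5]
width: 0.628
grip_force: 54.4
```

>>> play_rows --moves '[[[0,0,-0.238,0,0,0,45],[0,0,-0.238,0,0,0,45],[0,0,-0.238,0,0,0,45],[0,0,-0.238,0,0,0,45],[0,0,-0.238,0,0,0,45]]]'

```text
time: 10.37
tool_pos: [0.5335, 0.2903, 0.1779]
tcp_rot: [-2.714, -1.581, -0.0]
wrist_force: [-0.5, 0.2, -5.6]
width: 0.626
grip_force: 54.3
```

>>> play_rows --moves '[[[0,0,-0.238,0,0,0,45],[0,0,-0.238,0,0,0,45],[0,0,-0.238,0,0,0,45],[0,0,-0.238,0,0,0,45],[0,0,-0.238,0,0,0,45]]]'

```text
time: 10.78
tool_pos: [0.5335, 0.2902, 0.1779]
tcp_rot: [-2.131, -2.307, -0.0]
wrist_force: [-0.4, -0.1, -4.6]
width: 0.626
grip_force: 54.3
```

>>> play_rows --moves '[[[0,0,0,-0.2,-0.04,0,45],[0,0,0,-0.3,-0.04,0,45],[0,0,0,-0.3,-0.04,0,45],[0,0,0,-0.3,-0.04,0,45],[0,0,0,-0.3,-0.04,0,45]]]'

```text
time: 11.2
tool_pos: [0.5236, 0.1482, 0.1779]
tcp_rot: [-2.137, -2.302, -0.001]
wrist_force: [0.3, -0.5, -5.2]
width: 0.63
grip_force: 54.4
```

>>> play_rows --moves '[[[0,0,0,-0.3,-0.04,0,45],[0,0,0,-0.3,-0.04,0,45],[0,0,0,-0.3,-0.04,0,45],[0,0,0,-0.3,-0.04,0,45],[0,0,0,-0.3,-0.04,0,45]]]'

```text
time: 11.62
tool_pos: [0.5148, -0.0031, 0.1781]
tcp_rot: [-2.138, -2.301, -0.001]
wrist_force: [0.8, -0.8, -5.4]
width: 0.626
grip_force: 54.4
```

>>> play_rows --moves '[[[0,0,0,-0.3,-0.04,0,45],[0,0,0,-0.3,-0.04,0,45],[0,0,0,-0.2,-0.04,0,45],[0,0,0,0,0,0,45],[0,0,0,0,0,0,45]]]'

```text
time: 12.03
tool_pos: [0.5089, -0.0834, 0.1779]
tcp_rot: [-2.142, -2.298, -0.001]
wrist_force: [0.7, 0.3, -5.1]
width: 0.624
grip_force: 54.4
```

Run:
```python
from workcell import bot, vision
from h import *
o=[]
for n,(x0,y0,x1,y1) in(("scene",(240,120,400,290)),("top",(270,190,430,360))):
    c=vision.read_camera(n); np.savez(f"{n}4.npz",**c); o.append(cv2.resize(c["image"][y0:y1,x0:x1,::-1],None,fx=2.5,fy=2.5))
    h=hsv(c);P=pts(c)
    b=(h[...,0]>100)&(h[...,0]<125)&(h[...,1]>120)&(P[...,2]>.15)&(P[...,2]<.32)&(abs(P[...,0]-.51)<.1)&(abs(P[...,1]+.085)<.1)
    k,l,st,ce=cv2.connectedComponentsWithStats(b.astype(np.uint8))
    for i in range(1,k):
        if st[i,4]>15:q=P[l==i];print(n,ce[i].round(1),st[i,4],q.mean(0).round(4),np.percentile(q,[3,97],axis=0).round(3).tolist())
cv2.imwrite("pics/b1.png",np.hstack(o))
S=[bot.read_state() for _ in range(3)];s=S[-1];print(s["tool_pos"],s["tcp_rot"],s["wrist_force"],s["q"],s["width"],s["grip_force"],s["time"])
```

```text
scene [300.8 185.8] 68 [ 0.5367 -0.1223  0.2499] [[0.517, -0.133, 0.222], [0.577, -0.087, 0.31]]
scene [330.9 194.1] 128 [ 0.5197 -0.0387  0.2381] [[0.494, -0.046, 0.206], [0.535, -0.034, 0.256]]
[ 0.50914793 -0.08213273  0.17777588] [-2.13857283e+00 -2.30070503e+00 -1.27301660e-03] [ 0.07961663 -0.12258675 -3.72858975] [-2.08919080e-01 -2.28759902e-02  1.96640125e+00  9.98251535e-04
  1.19804204e+00 -2.82294565e-01] 0.6236274845586158 54.37606751918793 12.1333
```

View pics/b1.png

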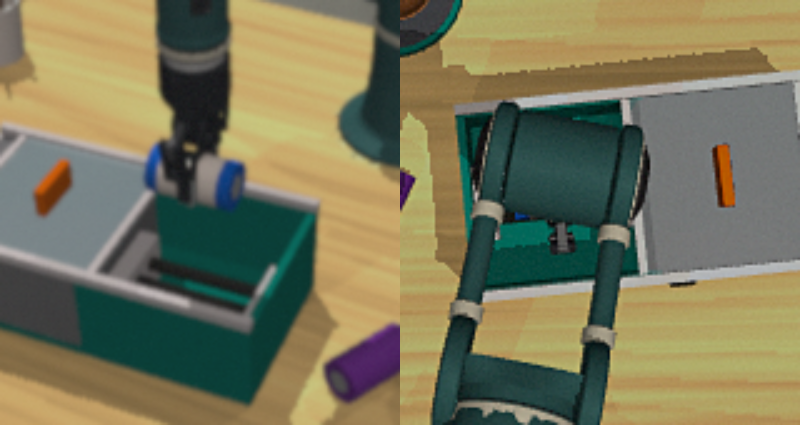

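The crop shows the jar held level along the mill's y above the rollers, with the well open. The jar centre is at about y −0.084 and z 0.23. Next I'll correct by 2–3 mm and lower it most of the way.

>>> play_rows --moves '[[[0,0,0,-0.03,0.02,0.1,45],[0,0,0,0,0,0.3,45],[0,0,0,0,0,0.3,45],[0,0,0,0,0,0.3,45],[0,0,0,0,0,0.25,45]]]'

```text
time: 12.55
tool_pos: [0.5106, -0.0843, 0.05]
tcp_rot: [-2.136, -2.302, 0.001]
wrist_force: [-0.4, 0.4, -5.1]
width: 0.628
grip_force: 54.5
```

>>> play_rows --moves '[[[0,0,0,0,0,0.05,45],[0,0,0,0,0,0.03,45],[0,0,0,0,0,0,45],[0,0,0,0,0,0,45]]]'

```text
time: 12.88
tool_pos: [0.5133, -0.0857, 0.0462]
tcp_rot: [2.136, 2.3, 0.002]
wrist_force: [1.2, -0.6, -4.3]
width: 0.627
grip_force: 55.2
```

>>> play_rows --moves '[[[0,0,0,0,0,0.02,45],[0,0,0,0,0,0.01,45],[0,0,0,0,0,0.01,45],[0,0,0,0,0,0,45]]]'

```text
time: 13.22
tool_pos: [0.5129, -0.086, 0.0425]
tcp_rot: [2.137, 2.299, 0.002]
wrist_force: [-2.8, 0.6, 4.9]
width: 0.621
grip_force: 56.0
```

>>> play_rows --moves '[[[0,0,0,0,0,0.01,45],[0,0,0,0,0,0.01,45],[0,0,0,0,0,0,45],[0,0,0,0,0,0,45]]]'

```text
time: 13.55
tool_pos: [0.513, -0.086, 0.0424]
tcp_rot: [2.137, 2.3, 0.002]
wrist_force: [-7.8, 2.7, 16.9]
width: 0.633
grip_force: 57.6
```

The jar has touched: 17 N up and 8 N toward −x, so it is about 2 mm too far toward +x. I'll lift 2 mm, shift −2 mm in x and lower again.

>>> play_rows --moves '[[[0,0,0,0,0,-0.02,45],[0,0,0,0,-0.02,0,45],[0,0,0,0,0,0,45],[0,0,0,0,0,0,45]]]'

```text
time: 13.88
tool_pos: [0.5095, -0.086, 0.0409]
tcp_rot: [2.138, 2.301, -0.0]
wrist_force: [-2.5, 0.5, 2.9]
width: 0.626
grip_force: 55.9
```

>>> play_rows --moves '[[[0,0,0,0,0,0.01,45],[0,0,0,0,0,0.01,45],[0,0,0,0,0,0,45],[0,0,0,0,0,0,45]]]'

```text
time: 14.22
tool_pos: [0.5096, -0.086, 0.0408]
tcp_rot: [-2.138, -2.301, 0.001]
wrist_force: [-8.3, 1.1, 17.2]
width: 0.627
grip_force: 57.4
```

>>> play_rows --moves '[[[0,0,0,0,0,-0.02,45],[0,0,0,0,-0.02,0,45],[0,0,0,0,0,0,45],[0,0,0,0,0,0,45]]]'

```text
time: 14.55
tool_pos: [0.5091, -0.0861, 0.0411]
tcp_rot: [2.137, 2.299, 0.003]
wrist_force: [3.3, 0.3, 0.2]
width: 0.63
grip_force: 55.7
```

>>> play_rows --moves '[[[0,0,0,0,0,0.01,45],[0,0,0,0,0,0.01,45],[0,0,0,0,0,0,45],[0,0,0,0,0,0,45]]]'

```text
time: 14.88
tool_pos: [0.5093, -0.0861, 0.0408]
tcp_rot: [2.137, 2.3, 0.003]
wrist_force: [-0.5, 1.0, 13.0]
width: 0.628
grip_force: 57.0
```

Run:
```python
from workcell import bot, vision
from h import *
c=vision.read_camera("scene"); np.savez("scene5.npz",**c)
h=hsv(c);P=pts(c);u=np.array([np.cos(np.radians(4.3)),np.sin(np.radians(4.3))]);v=np.array([-u[1],u[0]])
L=P[...,:2]-np.array([.511,-.085]);mx=L@u;my=L@v
b=(h[...,0]>100)&(h[...,0]<125)&(h[...,1]>120)&(P[...,2]>.05)&(P[...,2]<.18)&(abs(mx)<.08)&(abs(my)<.09)
k,l,st,ce=cv2.connectedComponentsWithStats(b.astype(np.uint8))
for i in range(1,k):
    if st[i,4]>10:
        m=l==i;print(ce[i].round(1),st[i,4],[np.percentile(a[m],[3,50,97]).round(4).tolist() for a in(mx,my,P[...,2])])
cv2.imwrite("pics/b2.png",cv2.resize(c["image"][130:280,250:400,::-1],None,fx=4,fy=4))
s=bot.read_state();print(s["tool_pos"],s["wrist_force"],s["torque"],s["time"])
```

```text
[302.5 222.3] 71 [[-0.0173, 0.0173, 0.0618], [-0.0538, -0.0468, -0.0123], [0.0791, 0.111, 0.1702]]
[330.9 230.3] 127 [[-0.0219, 0.0107, 0.0266], [0.034, 0.0442, 0.0479], [0.0663, 0.1051, 0.119]]
[ 0.50928977 -0.08605504  0.04079673] [-0.23009026  1.4376894  12.09052389] [ 0.34961048  0.33364142 -0.04077353] 14.9333
```

View pics/b2.png

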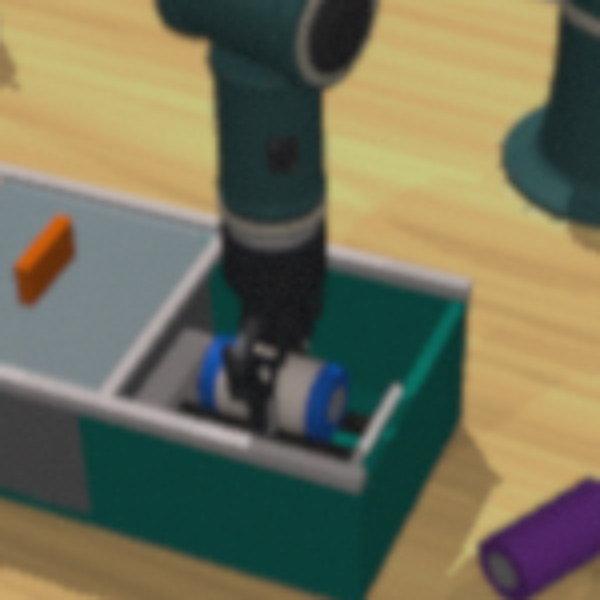

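The crop shows the jar lying on the rollers between the blocks. Side force is about 0, there is 12 N upward, and the jar top is at z about 0.119, so the centre is about 0.091. Next I'll ease off and release.

>>> play_rows --moves '[[[0,0,0,0,0,-0.007,45],[0,0,0,0,0,0,54],[0,0,0,0,0,0,58],[0,0,0,0,0,0,64],[0,0,0,0,0,0,72]]]' --newtons 30

```text
time: 15.35
tool_pos: [0.5064, -0.0859, 0.0385]
tcp_rot: [-2.137, -2.3, 0.002]
wrist_force: [-0.1, -0.1, -0.0]
width: 0.842
grip_force: 0.0
```

>>> play_rows --moves '[[[0,0,0,0,0,0,80],[0,0,0,0,0,0,85],[0,0,0,0,0,0,85],[0,0,0,0,0,-0.1,85],[0,0,0,0,0,-0.2,85]]]'

```text
time: 15.77
tool_pos: [0.5048, -0.0854, 0.0673]
tcp_rot: [-2.135, -2.297, 0.005]
wrist_force: [0.1, -0.3, -0.0]
width: 0.997
grip_force: 0.0
```

>>> play_rows --moves '[[[0,0,0,0,0,-0.3,85],[0,0,0,0,0,-0.35,85],[0,0,0,0,0,-0.35,85],[0,0,0,0,0,-0.35,85],[0,0,0,0,0,-0.25,85]]]'

```text
time: 16.18
tool_pos: [0.5086, -0.0862, 0.234]
tcp_rot: [2.136, 2.298, 0.004]
wrist_force: [2.2, 0.1, -0.3]
width: 0.998
grip_force: 0.0
```

>>> play_rows --moves '[[[0,0,0.2415,0,0,0,60],[0,0,0.2415,0,0,0,60],[0,0,0.2415,0,0,0,60],[0,0,0.2415,0,0,0,60],[0,0,0.2415,0,0,0,60]]]'

```text
time: 16.6
tool_pos: [0.5075, -0.0859, 0.2303]
tcp_rot: [2.73, 1.553, 0.001]
wrist_force: [-0.2, -0.4, -0.5]
width: 0.702
grip_force: 0.0
```

>>> play_rows --moves '[[[0,0,0.2415,0,0,0,60],[0,0,0.2415,0,0,0,60],[0,0,0.2415,0,0,0,60],[0,0,0.2415,0,0,0,60],[0,0,0.2415,0,0,0,60]]]'

```text
time: 17.02
tool_pos: [0.5075, -0.0859, 0.2301]
tcp_rot: [3.069, 0.671, 0.001]
wrist_force: [-0.4, -1.2, -0.1]
width: 0.7
grip_force: 0.0
```

>>> play_rows --moves '[[[0,0,0.2415,0,0,0,60],[0,0,0.2415,0,0,0,60],[0,0,0.2415,0,0,0,60],[0,0,0,0.01,0.38,0,60],[0,0,0,0.01,0.38,0,60]]]'

```text
time: 17.43
tool_pos: [0.5154, -0.1609, 0.2304]
tcp_rot: [3.139, 0.122, 0.002]
wrist_force: [1.1, -0.2, -0.6]
width: 0.705
grip_force: 0.0
```

>>> play_rows --moves '[[[0,0,0,0.01,0.38,0,60],[0,0,0,0.01,0.38,0,60],[0,0,0,0.01,0.38,0,60],[0,0,0,0,0,0,60],[0,0,0,0,0,0,60]]]'

```text
time: 17.85
tool_pos: [0.5263, -0.2769, 0.2296]
tcp_rot: [-3.139, -0.111, 0.0]
wrist_force: [0.2, 0.1, -0.2]
width: 0.701
grip_force: 0.0
```

Run:
```python
from workcell import bot, vision
from h import *
c=vision.read_camera("scene"); np.savez("scene6.npz",**c)
h=hsv(c);P=pts(c);u=np.array([np.cos(np.radians(4.3)),np.sin(np.radians(4.3))]);v=np.array([-u[1],u[0]])
L=P[...,:2]-np.array([.511,-.085]);mx=L@u;my=L@v
j=(P[...,2]>.09)&(P[...,2]<.125)&(abs(mx)<.04)&(abs(my)<.07)
print("jar",j.sum(),[np.percentile(a[j],[2,50,98]).round(4).tolist() for a in(mx,my,P[...,2])])
og=(h[...,0]>5)&(h[...,0]<20)&(h[...,1]>200)&(P[...,2]>.168)&(P[...,2]<.185)&(abs(mx)<.05)&(abs(my)<.25);print("grip",og.sum(),P[og].mean(0),my[og].mean())
s=bot.read_state();print(s["tool_pos"],s["tcp_rot"],s["time"])
```

```text
jar 546 [[-0.018, 0.0136, 0.0269], [-0.0511, 0.0013, 0.0471], [0.0912, 0.1112, 0.1205]]
grip 69 [ 0.52720009 -0.27004846  0.17393413] -0.18574223387176148
[ 0.52629772 -0.2754342   0.22951789] [-3.13876876e+00 -1.13841091e-01  4.43582725e-04] 17.9
```

The jar is on the bed, spanning mill y −51 to 47 mm with its top at about 0.119, and the tool is over the grip. Next I'll go down and grip.

>>> play_rows --moves '[[[0,0,0,0,0,0.225,60],[0,0,0,0,0,0.225,60],[0,0,0,0,0,0.225,60],[0,0,0,0,0,0.225,60],[0,0,0,0,0,0.225,60]]]' --newtons 40

```text
time: 18.32
tool_pos: [0.5267, -0.2731, 0.1165]
tcp_rot: [-3.139, -0.12, -0.001]
wrist_force: [-0.3, -0.2, 1.1]
width: 0.703
grip_force: 0.0
```

>>> play_rows --moves '[[[0,0,0,0,0,0,60],[0,0,0,0,0,0,5],[0,0,0,0,0,0,5],[0,0,0,0,0,0,5],[0,0,0,0,0,0,5]]]'

```text
time: 18.73
tool_pos: [0.5281, -0.2749, 0.1193]
tcp_rot: [3.139, 0.117, 0.005]
wrist_force: [-2.7, -0.4, -2.0]
width: 0.156
grip_force: 38.9
```

>>> play_rows --moves '[[[0,0,0,0,0,0,5],[0,0,0,0,0,0,5]]]'

```text
time: 18.9
tool_pos: [0.5281, -0.2749, 0.1193]
tcp_rot: [3.139, 0.117, 0.005]
wrist_force: [0.3, 3.5, 6.5]
width: 0.152
grip_force: 41.3
```

>>> play_rows --moves '[[[0,0,0,0,-0.1,0,5],[0,0,0,0,-0.15,0,5],[0,0,0,0,-0.15,0,5],[0,0,0,0,-0.15,0,5],[0,0,0,0,-0.15,0,5]]]'

```text
time: 19.32
tool_pos: [0.5229, -0.2061, 0.1193]
tcp_rot: [3.136, 0.116, 0.006]
wrist_force: [0.2, -3.6, 6.2]
width: 0.156
grip_force: 41.4
```

>>> play_rows --moves '[[[0,0,0,0,-0.15,0,5],[0,0,0,0,-0.15,0,5],[0,0,0,0,-0.15,0,5],[0,0,0,0,-0.15,0,5],[0,0,0,0,-0.15,0,5]]]'

```text
time: 19.73
tool_pos: [0.5172, -0.131, 0.1193]
tcp_rot: [3.136, 0.117, 0.006]
wrist_force: [-0.6, -3.9, 7.2]
width: 0.156
grip_force: 41.5
```

>>> play_rows --moves '[[[0,0,0,0,-0.15,0,5],[0,0,0,0,-0.15,0,5],[0,0,0,0,-0.1,0,5],[0,0,0,0,-0.03,0,5],[0,0,0,0,0,0,5]]]'

```text
time: 20.15
tool_pos: [0.5138, -0.0866, 0.1193]
tcp_rot: [3.139, 0.118, 0.005]
wrist_force: [-1.8, 1.8, 8.9]
width: 0.155
grip_force: 41.8
```

>>> play_rows --moves '[[[0,0,0,0,-0.02,0,5],[0,0,0,0,-0.01,0,5],[0,0,0,0,-0.01,0,5],[0,0,0,0,0,0,5]]]'

```text
time: 20.48
tool_pos: [0.5137, -0.0856, 0.1193]
tcp_rot: [3.135, 0.118, 0.005]
wrist_force: [-2.5, -7.0, 7.5]
width: 0.157
grip_force: 41.5
```

>>> play_rows --moves '[[[0,0,0,0,-0.02,0,5],[0,0,0,0,-0.01,0,5],[0,0,0,0,0,0,5]]]'

```text
time: 20.73
tool_pos: [0.5138, -0.0857, 0.1193]
tcp_rot: [3.129, 0.118, 0.006]
wrist_force: [-1.0, -17.0, 5.2]
width: 0.153
grip_force: 41.4
```

>>> play_rows --moves '[[[0,0,0,0,0.02,0,5],[0,0,0,0,0.01,0,5],[0,0,0,0,0,0,25],[0,0,0,0,0,0,60],[0,0,0,0,0,0,60]]]'

```text
time: 21.15
tool_pos: [0.5121, -0.0831, 0.1166]
tcp_rot: [-3.139, -0.117, 0.0]
wrist_force: [-0.8, -0.5, -0.3]
width: 0.566
grip_force: 0.0
```

>>> play_rows --moves '[[[0,0,0,0,0,0,60],[0,0,0,0,0,-0.2,60],[0,0,0,0,0,-0.3,60],[0,0,0,0,0,-0.3,60],[0,0,0,0,0,-0.3,60]]]'

```text
time: 21.57
tool_pos: [0.5117, -0.083, 0.2271]
tcp_rot: [-3.139, -0.117, 0.003]
wrist_force: [1.2, -0.3, 0.8]
width: 0.698
grip_force: 0.0
```

>>> play_rows --moves '[[[0,0,0,0,0.3,-0.1,60],[0,0,0,0,0.35,0,60],[0,0,0,0,0.35,0,60],[0,0,0,0,0.35,0,60],[0,0,0,0,0.35,0,60]]]'

```text
time: 21.98
tool_pos: [0.5249, -0.2541, 0.2366]
tcp_rot: [-3.139, -0.118, 0.0]
wrist_force: [1.1, 0.8, 0.3]
width: 0.705
grip_force: 0.0
```

>>> play_rows --moves '[[[0,0,0,0,0.3,0,60],[0,0,0,0,0,0,60],[0,0,0,0,0,0,60]]]'

```text
time: 22.23
tool_pos: [0.5269, -0.284, 0.2359]
tcp_rot: [-3.138, -0.113, 0.002]
wrist_force: [0.7, 0.7, -0.4]
width: 0.704
grip_force: 0.0
```

Run:
```python
from workcell import bot, vision
from h import *
o=[]
for n,(x0,y0,x1,y1) in(("scene",(190,130,510,310)),("top",(180,180,460,360))):
    c=vision.read_camera(n); o.append(cv2.resize(c["image"][y0:y1,x0:x1,::-1],(800,300) if 0 else (int((x1-x0)*1.6),int((y1-y0)*1.6))))
    h=hsv(c);P=pts(c);u=np.array([np.cos(np.radians(4.3)),np.sin(np.radians(4.3))]);v=np.array([-u[1],u[0]])
    L=P[...,:2]-np.array([.511,-.085]);mx=L@u;my=L@v
    og=(h[...,0]>5)&(h[...,0]<20)&(h[...,1]>200)&(P[...,2]>.168)&(P[...,2]<.185)&(abs(mx)<.05)&(abs(my)<.25);print(n,"grip",og.sum(),P[og].mean(0),my[og].mean())
w=max(a.shape[1] for a in o)
cv2.imwrite("pics/f.png",np.vstack([cv2.copyMakeBorder(a,0,0,0,w-a.shape[1],cv2.BORDER_CONSTANT) for a in o]))
s=bot.read_state();print(s["tool_pos"],s["time"],s["wrist_force"])
```

```text
scene grip 80 [ 0.51320759 -0.08109274  0.17395517] 0.0037307361274968157
top grip 108 [ 0.5093915  -0.0856186   0.17460716] -0.0004962576354055101
[ 0.52696347 -0.28212742  0.23614652] 22.3333 [-1.28641229  0.31765761 -0.4395526 ]
```

View pics/f.png

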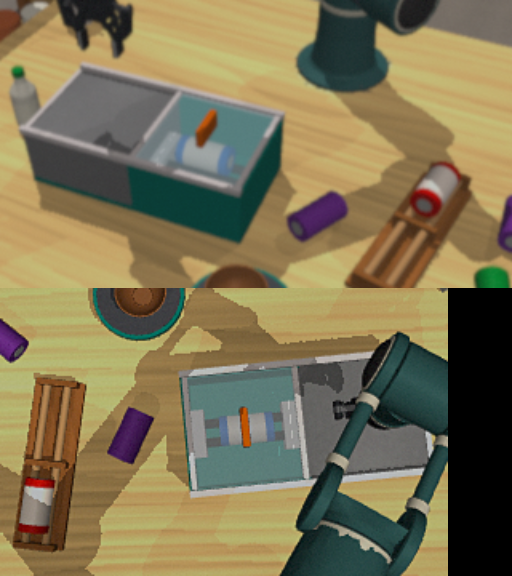

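The guard is fully shut, with its grip at mill y about 0. The blue jar lies under it on the rollers between the blocks at (246,428), and the red jar, bowl and bottle are untouched. The gripper is clear of everything, so I'll hand the job in.

```bash
python3 -c "
from workcell import bot
print(bot.finish_job())"
```

```text
the job is handed in; nothing more can be done
None
```

The blue-banded jar is lying on the rollers, released, with the guard fully shut and the red-banded jar, bowl and bottle untouched; I handed the job in at about 22 s, and no verdict was returned.

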